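# Pair the desk lamp with its remote puck

## Robot

A 6-joint arm with a two-finger parallel gripper is mounted at the origin on the work surface. World frame = base frame: x ahead of the robot, y to its left, z up, the work surface at z = 0. Lengths are in m, angles in rad, forces in N, time in s.
With the tool pointing down it reaches from about 0.25 to 0.775 m from the base axis. Payload 4 kg.
Tool frame: the origin (TCP) lies midway between the tips of the shut fingers; the grasp point (between the pads) lies 19 mm behind it (grip_point_offset is the distance from the TCP to the grasp point, in m); z points along the fingers, y is the line along which they close (so a half turn about z gives the same grasp; the last joint's range is limited). The gripper opens to 94 mm and grips with 3 to 60 N. Pads are 16 mm wide; open, the fingers measure 119 mm over their backs; the gripper's body (75 mm by 177 mm) begins 78 mm behind the grasp point.
Start: joints at [-1.35, 0.087, 1.371, -0, 1.684, -0.103], TCP at [0.175, -0.521, 0.206] pointing down, gripper open.
Joint ranges: [-3.1, 3.1], [-0.76, 2.03], [0.27, 2.55], [-1.08, 4.22], [0.17, 2.65], [-2.57, 2.57]. Speed limits (rad/s): [2.79, 2.79, 3.14, 3.14, 3.14, 3.14].

## Interface

Orientations are given as [roll, pitch, yaw] about the fixed x, y, z axes, in that order (R = Rz(yaw) Ry(pitch) Rx(roll)).
In Python, from bench import * gives the robot as it stands.
- The arm moves only by the tool carry_out, never from a script. Its argument "commands" is a list of rows, each a list of 6 numbers: the shift along the tool's x, y, z in m, then the turn, a rotation vector about the tool's x, y, z in rad. In form: [[tx, ty, tz, rx, ry, rz], ...]. A call has exactly 5 rows; each row is the pose to reach, as a shift and turn from the pose commanded when the call began, along the tool's axes at that moment; what a row does not reach only later rows make up. A row lasts 1/10 s, in which the tool goes at most 50 mm and 8.59 degrees, less where a joint would pass 70% of its speed; a pose out of reach is approached as far as the arm can. A call with a gripper value outside its range is refused whole. "jaw" is the opening, from 0 (shut) to 1 (fully open), set as the call begins (left out, the last holds). The fingers move at their own pace and stop on an object; the grip force is fixed at half the most. Time passes only in rows, so rows that repeat a pose let the fingers close, or fill a call up. It gives the time, the measured TCP pose, the force, the opening and the grip force at its end, in the units of the state.
- get_obs(): the state, without advancing time (a new reading comes with each control period).
- snapshot(name): name is "scene" or "top" or "wrist"; returns a dict with "img" (480x640x3 uint8, red, green, blue), "range_z" (480x640 float32, m along the optical axis (not along the pixel's ray), 0 where there is no reading), "fx", "fy", "cx", "cy" (pixels), "R" (3x3) and "t" (3): a world point X has camera coordinates R X + t. Camera axes: x right, y down, z forward; pixel columns grow to the right and rows downward; lengths in m; the calibration is good to about 2 mm. The wrist camera is an equidistant fisheye: a pixel r from the principal point sees the ray r / f radians off the axis. A picture is of the moment at which its call begins.
- close_job(): hands the job in; it is judged then, once.
The state is a dict: "time": time; "joint_positions": joint angles; "qvel": joint speeds; "joint_torque": joint torques, N m; "tool_pos": TCP position; "ee_rot": TCP orientation; "wrist_force": force on the tool from outside, world axes, zero at the start; "wrist_torque": the same for the moment, N m; "width": finger opening in m; "finger_force": force on a finger pad.
Only numpy, scipy, OpenCV 4.12 (cv2) and the standard library are available. Lean on these libraries where they do the work, as an engineer would, in place of code of your own. Each camera call takes 0.05 s, during which the arm holds its last target. There are 200 camera calls.

## Task

Pair the desk lamp with its wireless puck, pressing with the closed fingertips and lifting nothing: first press down the raised, white-barred end of the lamp's red rocker to switch it on, then push the lamp's blue key fully in (it stays in), and only then press the black button of the white puck fully down where the puck stands and keep it pressed; the program finishes while holding that button down. Do not press the lamp's orange key, do not lift the puck or push it away, and leave the mug, the dish of counters, the clip and the pencil box as they are.

Things in the scene. Friction and masses are not known exactly. Their poses are not given: they have to be found in the camera images.
- lamp: Black desk lamp, fixed. Base 140 (x) x 260 (y) x 26 mm; origin under its centre, z up, yaw within 0.3 rad. Controls on top, all at x = -10 mm: red rocker y = +85, blue key y = +25, orange key y = -35 mm. From x = 20, y = -105 mm a 16 mm stem leans out to -y, up to a light head 280 (x) x 45 mm centred at x = 20, y = -240 mm, 212 to 230 mm above the counter.
- rocker (a joint): Red rocker of the lamp, cap 50 (along lamp x) x 28 mm, about an axis along lamp y through its middle. 0 rad = off (its end towards lamp +x is raised, about 43 mm above the counter), 0.36 rad = on (that end pressed fully down, about 6 mm lower). Stays where it is left; needs about 2 to 3 N at the end.
- rocker_on_end (a point): Point on the top of the rocker at its raised (on) end, 16 mm from its middle towards lamp +x, where to press; marked with a white bar. Moves with the rocker; its x axis points from the rocker's middle to this end, its z axis out of the cap.
- pair_key (a joint): Blue round key of the lamp, 26 mm across; 0 = out, 0.005 m = pushed fully in, straight down. Stays where it is left; needs about 3 N to move.
- pair_key_top (a point): Centre of the top face of the blue key, 36 mm above the counter when out, 31 mm when in.
- timer_key (a joint): Orange round key of the lamp, 26 mm across, built like the blue one (0 = out, 0.005 m = in). Not to be pressed.
- puck: Loose round white plastic remote puck, 72 mm across, shell 22 mm high, about 150 g, standing on the counter; origin at the centre of its underside, z up.
- puck_button (a joint): Black round sprung button on top of the puck, 34 mm across; 0 = up, 0.006 m = fully down. Begins to move at about 1 N, takes about 4.5 N fully down, springs up when released.
- puck_button_top (a point): Centre of the top face of the puck's button, 32 mm above the counter when up, 26 mm when fully down.
- mug: Loose white ceramic mug, 80 mm across, 92 mm high, with a handle to its +y; origin at the centre of its underside. To be left alone.
- dish: Loose blue ceramic dish, 96 mm across, 24 mm high, holding the counters; origin at the centre of its underside. To be left alone.
- clip: Loose silver aluminium clipboard clip, 115 x 65 x 30 mm; origin under the middle of its plate. To be left alone.
- pencil_box: Loose wooden pencil box with its lid partly slid open, 75 x 210 x 45 mm; origin at the centre of its underside. To be left alone.
- counter0: Loose green plastic counter in the dish, 20 mm across, 5 mm thick; origin at the centre of its underside. To be left alone.
- counter1: Loose green plastic counter in the dish, 20 mm across, 5 mm thick; origin at the centre of its underside. To be left alone.
- counter2: Loose green plastic counter in the dish, 20 mm across, 5 mm thick; origin at the centre of its underside. To be left alone.
Mind the look-alikes: they are no part of the job. Of the things like the puck, leave any that is brown; of the rest the smaller one is meant.

How it is judged:
On the way, in this order (a step that is already met when the one before it is completed fails the run):
1. the rocker is switched on (value of joint rocker above 0.28 rad), for 0.2 s.
2. the blue key is pushed in (value of joint pair_key above 0.0038 m and value of joint rocker above 0.28 rad), for 0.2 s.
3. the fingers press the puck's button down (value of joint puck_button above 0.0045 m and contact force between the fingers and puck above 1.5 N), for 0.2 s.
At the end, for the whole second after the job is handed in: The rocker is on (over 0.28 of 0.36 rad), the blue key is in (over 3.8 of 5 mm), the orange key is out (under 1.5 mm), and the fingers hold the puck's button down (over 4.5 of 6 mm, with over 1.5 N), the puck at rest, flat on the counter and within 30 mm of where it stood (all of step 2 and all of step 3 and value of joint timer_key below 0.0015 m and distance of puck from where it was at the start of the episode below 0.03 m and height (world z) of puck below 0.006 m and angle between puck's own z axis and vertical below 0.15 rad and linear speed of puck below 0.02 m/s); the arm keeps its last pose, push and grip.
It fails at once if the blue key is pushed in before the rocker is on (value of joint pair_key above 0.003 m and value of joint rocker below 0.25 rad).
It fails at once if the puck's button is pressed before the blue key is in (value of joint puck_button above 0.003 m and value of joint pair_key below 0.003 m).
It fails at once if the orange key is pressed (value of joint timer_key above 0.0025 m).
It fails at once if the puck is lifted, tipped or pushed away (height (world z) of puck above 0.012 m or angle between puck's own z axis and vertical above 0.3 rad or distance of puck from where it was at the start of the episode above 0.035 m).
It fails at once if a bystander is disturbed (distance of any of mug, dish, clip, pencil_box, counter0, counter1, counter2 from where it was at the start of the episode above 0.025 m).
It also fails if it takes over 42 s, if anything falls off the work surface, if the arm or the gripper's body presses on something with over 40 N, if the wrist force passes 120 N, or if a joint passes its speed limit or range.

## Working session

There is one attempt and no reset: what is moved stays moved. The work goes in short steps, Python scripts to look and compute and a tool call to move; the robot and the scene stay as the last step left them, time stands still between calls to the robot, and variables do not carry over. Pictures are saved under pics/ and viewed, at most 10 in all, crops included, and the job is handed in when it is done.

Besides the shell and the picture viewer there is one more tool, called after "Emit:" in YAML: its name, and indented under it one key for each argument. carry_out: Moves the arm, as the interface text tells. Its arguments: {"type":"object","properties":{"commands":{"type":"array","items":{"type":"array","items":{"type":"number"}}},"jaw":{"type":"number"}},"required":["commands"]}

```bash
mkdir -p pics
cat > h.py <<'E'
from bench import *
import numpy as np, cv2, pickle
def save(n,f):
    s=snapshot(n); pickle.dump(s,open(f'pics/{f}.pkl','wb')); cv2.imwrite(f'pics/{f}.png',s['img'][:,:,::-1]); return s
def pt(s,u,v,z=None):
    c=np.array([(u-s['cx'])/s['fx'],(v-s['cy'])/s['fy'],1.])
    R=np.array(s['R']);t=np.array(s['t']);o=-R.T@t;d=R.T@c
    k=s['range_z'][int(round(v)),int(round(u))] if z is None else (z-o[2])/d[2]
    return o+k*d
E
python3 - <<'E'
from h import *
save('top','top1');save('scene','scene1')
o=get_obs();print(o)
E
```

```text
{'time': 0.1, 'joint_positions': array([-1.35010315e+00,  8.78820385e-02,  1.37205647e+00, -2.58650855e-05,
        1.68361042e+00, -1.03090409e-01]), 'qvel': array([-2.40092328e-04, -1.36279216e-03, -2.72004618e-03,  1.05027172e-03,
       -2.28908642e-05, -2.42925516e-04]), 'joint_torque': array([ 7.19181699e-04, -3.41252232e+01, -3.03301978e+01,  7.16877147e-02,
        3.04344075e-02, -1.08517795e-04]), 'tool_pos': array([ 0.17487134, -0.52094961,  0.20444438]), 'ee_rot': array([-3.13964412e+00, -1.75746097e-04,  3.23780524e-01]), 'wrist_force': array([0.6053933 , 0.3427866 , 0.59730159]), 'wrist_torque': array([-0.0045949 ,  0.00801051, -0.01530006]), 'finger_force': 0.0, 'width': 0.0937111983889319}
```

View pics/top1.png

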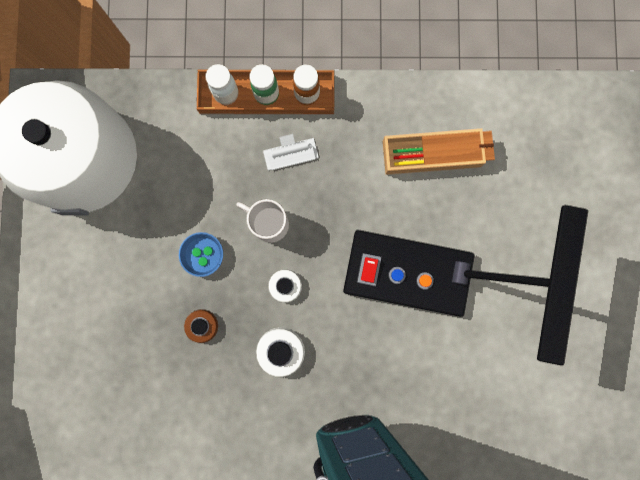

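View pics/scene1.png

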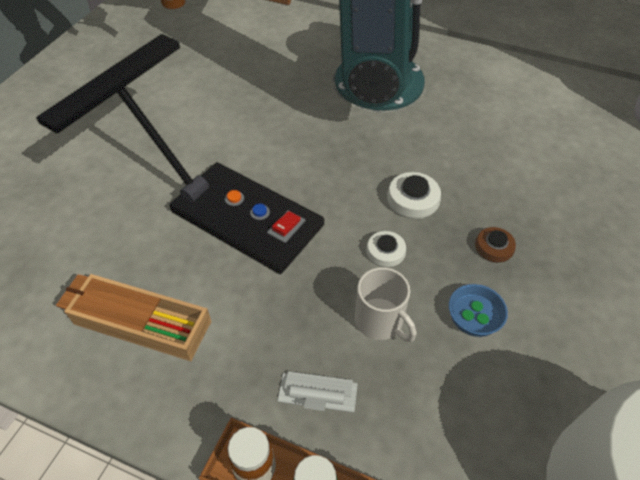

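The top view shows the lamp base with the red rocker (370,270), the blue key (397,275) and the orange key (425,281). The small white puck is at (284,286), the large white look-alike at (280,352), the brown one at (200,326), and the mug at (267,220). The scene view shows the same layout, with the puck at (386,246).

```bash
cat > m.py <<'E'
from h import *
A,B=[pickle.load(open(f'pics/{n}1.pkl','rb')) for n in('top','scene')]
P=lambda s:np.array([[s['fx'],0,s['cx']],[0,s['fy'],s['cy']],[0,0,1]])@np.c_[np.array(s['R']),np.array(s['t'])]
def cen(s,lo,hi,box):
    x0,y0,x1,y1=box;m=cv2.inRange(cv2.cvtColor(s['img'],cv2.COLOR_RGB2HSV),lo,hi)[y0:y1,x0:x1]
    n,l,st,c=cv2.connectedComponentsWithStats(m);i=1+np.argmax(st[1:,4]);return c[i]+[x0,y0],st[i,4]
C={'red':((0,170,90),(6,255,255),(355,250,385,290),(265,205,305,245)),
'blue':((105,130,60),(125,255,255),(385,262,410,288),(245,198,275,225)),
'orange':((8,150,120),(22,255,255),(412,268,438,294),(222,185,248,210)),
'button':((0,0,0),(180,255,60),(272,272,298,300),(372,232,402,258)),
'bar':((0,0,170),(180,90,255),(362,256,380,270),(270,215,300,240))}
for n,(lo,hi,a,b) in C.items():
    (pa,na),(pb,nb)=cen(A,lo,hi,a),cen(B,lo,hi,b)
    X=cv2.triangulatePoints(P(A),P(B),pa,pb).ravel();X=X[:3]/X[3]
    print(n,pa.round(1),na,pb.round(1),nb,'tri',X.round(4),'top',pt(A,*pa).round(4),'scene',pt(B,*pb).round(4))
    print('   planes', pt(A,*pa,.034).round(4),pt(B,*pb,.034).round(4))
for n,u,v in(('head',560,285),('head1',573,212),('head2',552,358),('mug',267,204),('bigpuck',280,352),('lampbase',440,300)):print(n,pt(A,u,v).round(3))
E
python3 m.py
```

```text
red [369. 270.] 281 [286.2 222.7] 338 tri [ 0.4962 -0.0043  0.0351] top [ 0.4961 -0.0041  0.0391] scene [ 0.5009 -0.0016  0.0417]
   planes [ 0.4963 -0.0045  0.034 ] [ 0.4954 -0.0046  0.034 ]
blue [397.  274.8] 117 [259.1 209.2] 143 tri [ 0.4864 -0.0632  0.0348] top [ 0.4864 -0.0633  0.0346] scene [ 0.4875 -0.0624  0.0363]
   planes [ 0.4864 -0.0634  0.034 ] [ 0.4858 -0.0635  0.034 ]
orange [425.1 280.3] 120 [233.6 195.8] 141 tri [ 0.475  -0.122   0.0338] top [ 0.4749 -0.1213  0.0395] scene [ 0.4779 -0.1195  0.0379]
   planes [ 0.4751 -0.1223  0.034 ] [ 0.475  -0.1216  0.034 ]
button [284.3 285.7] 183 [386.4 243.1] 227 tri [0.4625 0.1743 0.0256] top [0.4624 0.1732 0.037 ] scene [0.4692 0.176  0.0346]
   planes [0.4625 0.1734 0.034 ] [0.4688 0.1759 0.034 ]
bar [370.8 261.7] 13 [280.3 225.8] 11 tri [ 0.5131 -0.0073  0.044 ] top [ 0.5133 -0.0077  0.0414] scene [ 0.5124 -0.0076  0.043 ]
   planes [ 0.5138 -0.0083  0.034 ] [ 0.506  -0.0112  0.034 ]
head [ 0.463 -0.321  0.232]
head1 [ 0.592 -0.35   0.228]
head2 [ 0.337 -0.305  0.228]
mug [0.633 0.21  0.053]
bigpuck [0.326 0.18  0.043]
lampbase [ 0.434 -0.155  0.023]
```

Emit:
carry_out:
  commands:
    - [0, 0, -0.03, 0, 0, 0]
    - [0, 0, -0.07, 0, 0, 0]
    - [0, 0, -0.11, 0, 0, 0]
    - [0, 0, -0.13, 0, 0, 0]
    - [0, 0, -0.13, 0, 0, 0]
  jaw: 0

```text
time: 0.6
tool_pos: [0.1752, -0.5225, 0.3393]
ee_rot: [3.134, 0.001, 0.324]
wrist_force: [-0.6, 0.0, 0.4]
width: 0.0574
finger_force: 0.0
```

Emit:
carry_out:
  commands:
    - [0.03, -0.024, 0, 0, 0, 0]
    - [0.063, -0.05, 0, 0, 0, 0]
    - [0.096, -0.0755, 0, 0, 0, 0]
    - [0.129, -0.101, 0, 0, 0, 0]
    - [0.161, -0.1265, 0, 0, 0, 0]

```text
time: 1.1
tool_pos: [0.2877, -0.3483, 0.3328]
ee_rot: [-3.138, 0.001, 0.323]
wrist_force: [0.7, 0.4, -0.4]
width: 0.0172
finger_force: 0.0
```

Emit:
carry_out:
  commands:
    - [0.032, -0.025, 0, 0, 0, 0]
    - [0.064, -0.05, 0, 0, 0, 0]
    - [0.096, -0.0755, 0, 0, 0, 0]
    - [0.129, -0.101, 0, 0, 0, 0]
    - [0.161, -0.1265, 0, 0, 0, 0]

```text
time: 1.6
tool_pos: [0.3999, -0.1773, 0.3329]
ee_rot: [-3.139, 0.002, 0.324]
wrist_force: [0.5, -0.8, 0.4]
width: 0.0002
finger_force: 0.0
```

Emit:
carry_out:
  commands:
    - [0.032, -0.025, 0, 0, 0, 0.1]
    - [0.064, -0.05, 0, 0, 0, 0.2]
    - [0.096, -0.0755, 0, 0, 0, 0.3]
    - [0.129, -0.101, 0, 0, 0, 0.4]
    - [0.161, -0.1265, 0, 0, 0, 0.51]

```text
time: 2.1
tool_pos: [0.5123, -0.0062, 0.3327]
ee_rot: [3.141, 0.004, -0.19]
wrist_force: [0.1, -0.6, 0.5]
width: 0.0006
finger_force: 0.0
```

Emit:
carry_out:
  commands:
    - [0, 0, 0.045, 0, 0, 0]
    - [0, 0, 0.09, 0, 0, 0]
    - [0, 0, 0.135, 0, 0, 0]
    - [0, 0, 0.18, 0, 0, 0]
    - [0, 0, 0.2, 0, 0, 0]

```text
time: 2.6
tool_pos: [0.5074, -0.0073, 0.1274]
ee_rot: [3.141, 0.013, -0.186]
wrist_force: [-0.7, -0.2, -0.0]
width: 0.0005
finger_force: 0.0
```

```bash
cat > w.py <<'E'
from h import *
import sys
s=save('wrist',sys.argv[1]);o=get_obs()
print(o['tool_pos'].round(4),o['ee_rot'].round(3),o['wrist_force'].round(2))
def proj(X):
    c=np.array(s['R'])@X+np.array(s['t']);r=np.hypot(c[0],c[1]);th=np.arctan2(r,c[2]);return (s['cx']+s['fx']*th*c[0]/r,s['cy']+s['fy']*th*c[1]/r)
im=s['img'][:,:,::-1].copy()
for X in ((.513,-.0075,.042),(.4864,-.0633,.036),(.475,-.1218,.036),(.4625,.1735,.032)):
    p=proj(np.array(X));print(X,np.round(p,1));cv2.drawMarker(im,tuple(int(round(q)) for q in p),(255,0,255),cv2.MARKER_CROSS,9,1)
cv2.imwrite(f'pics/{sys.argv[1]}.png',im)
E
python3 w.py w1
```

```text
[ 0.5063 -0.0072  0.1254] [ 3.14   0.017 -0.186] [-0.82 -0.22 -1.4 ]
(0.513, -0.0075, 0.042) [319.1 232.1]
(0.4864, -0.0633, 0.036) [396.9 250.4]
(0.475, -0.1218, 0.036) [468.2 250.3]
(0.4625, 0.1735, 0.032) [132.8 319.4]
```

View pics/w1.png

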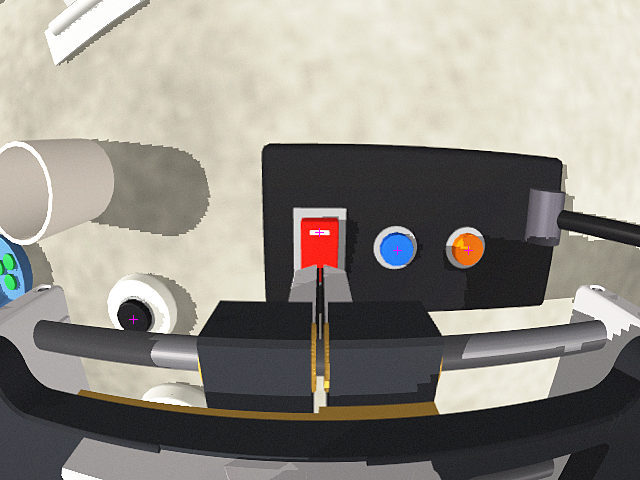

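The projected crosses fall on the white bar (319,232), the blue key (397,250), the orange key (468,250) and the puck button (133,319), so the positions agree. The measured pose is still off from the commanded one, so I'll let it settle.

Emit:
carry_out:
  commands:
    - [0, 0, 0, 0, 0, 0]
    - [0, 0, 0, 0, 0, 0]
    - [0, 0, 0, 0, 0, 0]
    - [0, 0, 0, 0, 0, 0]
    - [0, 0, 0, 0, 0, 0]

```text
time: 3.15
tool_pos: [0.5129, -0.0081, 0.1368]
ee_rot: [-3.142, -0.003, -0.186]
wrist_force: [-0.2, 0.5, -0.2]
width: 0.0006
finger_force: 0.0
```

Emit:
carry_out:
  commands:
    - [0, 0, 0.02, 0, 0, 0]
    - [0, 0, 0.045, 0, 0, 0]
    - [0, 0, 0.065, 0, 0, 0]
    - [0, 0, 0.075, 0, 0, 0]
    - [0, 0, 0.08, 0, 0, 0]

```text
time: 3.65
tool_pos: [0.5118, -0.008, 0.0548]
ee_rot: [3.141, 0.001, -0.186]
wrist_force: [-0.3, -0.0, 0.5]
width: 0.0005
finger_force: 0.0
```

Emit:
carry_out:
  commands:
    - [0, 0, 0.003, 0, 0, 0]
    - [0, 0, 0.006, 0, 0, 0]
    - [0, 0, 0.01, 0, 0, 0]
    - [0, 0, 0.013, 0, 0, 0]
    - [0, 0, 0.016, 0, 0, 0]

```text
time: 4.15
tool_pos: [0.5137, -0.0083, 0.0405]
ee_rot: [-3.142, -0.004, -0.186]
wrist_force: [2.3, -0.0, 2.8]
width: 0.0002
finger_force: 1.4
```

Emit:
carry_out:
  commands:
    - [0, 0, 0.002, 0, 0, 0]
    - [0, 0, 0.004, 0, 0, 0]
    - [0, 0, 0.005, 0, 0, 0]
    - [0, 0, 0.006, 0, 0, 0]
    - [0, 0, 0.006, 0, 0, 0]

```text
time: 4.65
tool_pos: [0.5155, -0.0086, 0.0381]
ee_rot: [-3.142, -0.008, -0.186]
wrist_force: [-0.6, 0.4, 15.0]
width: 0.0009
finger_force: 7.2
```

Emit:
carry_out:
  commands:
    - [0, 0, 0.002, 0, 0, 0]
    - [0, 0, 0.002, 0, 0, 0]
    - [0, 0, 0.002, 0, 0, 0]
    - [0, 0, 0.002, 0, 0, 0]
    - [0, 0, 0.002, 0, 0, 0]

```text
time: 5.15
tool_pos: [0.5156, -0.0086, 0.0378]
ee_rot: [-3.142, -0.009, -0.186]
wrist_force: [-3.6, -1.2, 23.1]
width: 0.0001
finger_force: 10.6
```

Emit:
carry_out:
  commands:
    - [0, 0, -0.015, 0, 0, 0]
    - [0, 0, -0.04, 0, 0, 0]
    - [0, 0, -0.065, 0, 0, 0]
    - [0, 0, -0.07, 0, 0, 0]
    - [0, 0, -0.07, 0, 0, 0]

```text
time: 5.65
tool_pos: [0.5125, -0.008, 0.102]
ee_rot: [-3.142, -0.002, -0.186]
wrist_force: [0.7, -0.2, 0.4]
width: 0.0002
finger_force: 0.0
```

```bash
python3 w.py w2
python3 - <<'E'
import cv2,numpy as np
a,b=[cv2.imread(f'pics/w{i}.png') for i in(1,2)]
cv2.imwrite('pics/c.png',np.hstack([cv2.resize(i[180:300,270:430],None,fx=2.5,fy=2.5) for i in(a,b)]))
E
```

```text
[ 0.5117 -0.0079  0.1007] [ 3.141e+00  1.000e-03 -1.860e-01] [ 0.35 -0.66 -0.51]
(0.513, -0.0075, 0.042) [319.5 249.6]
(0.4864, -0.0633, 0.036) [403.9 268.7]
(0.475, -0.1218, 0.036) [480.2 267.7]
(0.4625, 0.1735, 0.032) [121.5 339.2]
```

View pics/c.png

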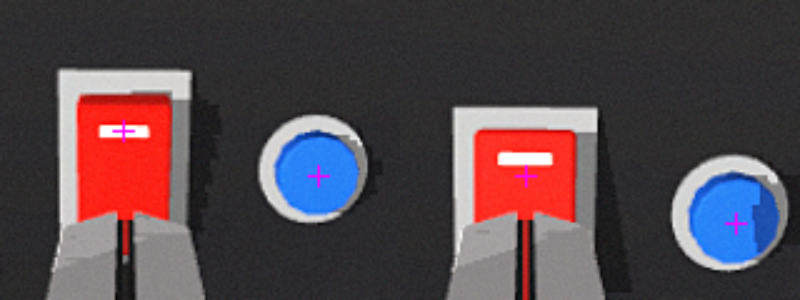

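The left crop is before the press and the right one after. The bar and cap edge have shifted outward and the cap now lies flat, so the rocker is tipped on. The press also hit a hard stop at 23 N. Next is the blue key.

Emit:
carry_out:
  commands:
    - [-0.005, 0.018, 0, 0, 0, 0]
    - [-0.011, 0.04, 0, 0, 0, 0]
    - [-0.015, 0.055, 0, 0, 0, 0]
    - [-0.016, 0.0593, 0, 0, 0, 0]
    - [-0.016, 0.0593, 0, 0, 0, 0]

```text
time: 6.2
tool_pos: [0.4845, -0.0633, 0.1]
ee_rot: [-3.141, 0.003, -0.187]
wrist_force: [0.1, 0.1, 0.1]
width: 0.0007
finger_force: 0.0
```

Emit:
carry_out:
  commands:
    - [0, 0, 0.012, 0, 0, 0]
    - [0, 0, 0.03, 0, 0, 0]
    - [0, 0, 0.045, 0, 0, 0]
    - [0, 0, 0.053, 0, 0, 0]
    - [0, 0, 0.057, 0, 0, 0]

```text
time: 6.7
tool_pos: [0.4847, -0.0625, 0.0428]
ee_rot: [-3.141, 0.003, -0.185]
wrist_force: [0.8, 0.4, -0.3]
width: 0.0005
finger_force: 0.0
```

Emit:
carry_out:
  commands:
    - [0, 0, 0.003, 0, 0, 0]
    - [0, 0, 0.006, 0, 0, 0]
    - [0, 0, 0.009, 0, 0, 0]
    - [0, 0, 0.012, 0, 0, 0]
    - [0, 0, 0.014, 0, 0, 0]

```text
time: 7.2
tool_pos: [0.486, -0.0634, 0.0311]
ee_rot: [-3.142, -0.002, -0.186]
wrist_force: [-1.2, 0.7, 14.0]
width: 0.0007
finger_force: 7.7
```

Emit:
carry_out:
  commands:
    - [0, 0, 0.001, 0, 0, 0]
    - [0, 0, 0.002, 0, 0, 0]
    - [0, 0, 0.002, 0, 0, 0]
    - [0, 0, 0.002, 0, 0, 0]
    - [0, 0, 0.002, 0, 0, 0]

```text
time: 7.7
tool_pos: [0.4861, -0.0634, 0.0311]
ee_rot: [3.142, -0.002, -0.186]
wrist_force: [-2.9, 1.7, 12.5]
width: 0.0002
finger_force: 6.2
```

Emit:
carry_out:
  commands:
    - [0, 0, -0.01, 0, 0, 0]
    - [0, 0, -0.03, 0, 0, 0]
    - [0, 0, -0.06, 0, 0, 0]
    - [0, 0, -0.075, 0, 0, 0]
    - [0, 0, -0.08, 0, 0, 0]

```text
time: 8.2
tool_pos: [0.4868, -0.0637, 0.1108]
ee_rot: [3.141, -0.005, -0.186]
wrist_force: [-0.1, -0.9, -1.4]
width: 0.0004
finger_force: 0.0
```

```bash
python3 w.py w3
```

```text
[ 0.4866 -0.0636  0.1104] [ 3.141 -0.004 -0.186] [ 0.08  0.28 -0.22]
(0.513, -0.0075, 0.042) [233.9 225.6]
(0.4864, -0.0633, 0.036) [319.9 245.6]
(0.475, -0.1218, 0.036) [402.6 246. ]
(0.4625, 0.1735, 0.032) [ 70.4 314.2]
```

View pics/w3.png

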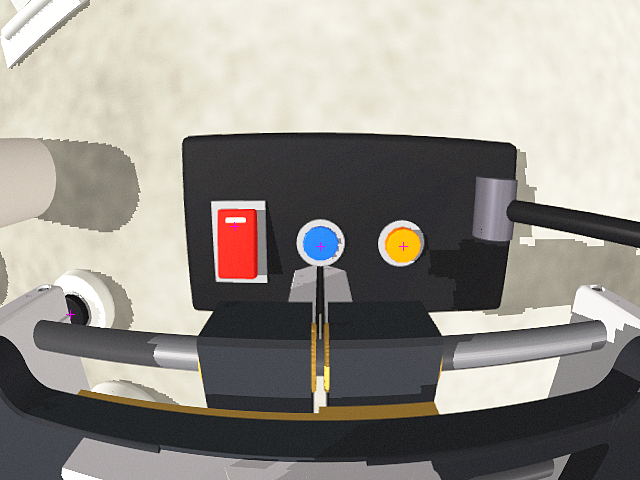

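The rocker is on, with its bar at (235,220). The blue key at (320,243) is in: the tip stopped at z = 0.031 m. The orange key at (402,245) is untouched. Moving above the puck.

Emit:
carry_out:
  commands:
    - [-0.006, -0.02, 0, 0, 0, 0]
    - [-0.018, -0.06, 0, 0, 0, 0]
    - [-0.03, -0.1, 0, 0, 0, 0]
    - [-0.042, -0.14, 0, 0, 0, 0]
    - [-0.052, -0.175, 0, 0, 0, 0]

```text
time: 8.75
tool_pos: [0.4654, 0.1199, 0.1069]
ee_rot: [3.141, 0.002, -0.186]
wrist_force: [0.6, -0.8, 0.5]
width: 0.0006
finger_force: 0.0
```

Emit:
carry_out:
  commands:
    - [-0.008, -0.028, 0, 0, 0, 0]
    - [-0.013, -0.045, 0, 0, 0, 0]
    - [-0.0154, -0.0535, 0, 0, 0, 0]
    - [-0.0154, -0.0535, 0, 0, 0, 0]
    - [-0.0154, -0.0535, 0, 0, 0, 0]

```text
time: 9.25
tool_pos: [0.4613, 0.173, 0.1078]
ee_rot: [3.14, 0.001, -0.187]
wrist_force: [-0.8, -0.9, 0.2]
width: 0.0006
finger_force: 0.0
```

```bash
python3 w.py w4
```

```text
[0.4615 0.1728 0.108 ] [ 3.141e+00  1.000e-03 -1.870e-01] [-0.74 -0.46  1.14]
(0.513, -0.0075, 0.042) [545.5 136.8]
(0.4864, -0.0633, 0.036) [595.4 163.6]
(0.475, -0.1218, 0.036) [638.6 170. ]
(0.4625, 0.1735, 0.032) [319.2 242.6]
```

View pics/w4.png

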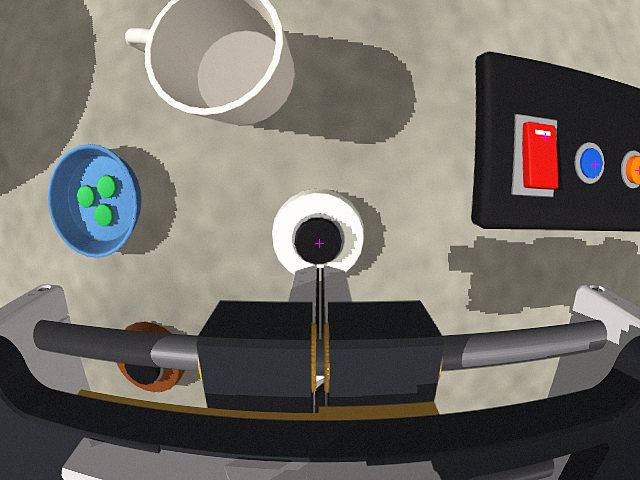

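The cross (319,243) sits on the black button of the small white puck, within about 1 mm of its centre (318,241). Descending.

Emit:
carry_out:
  commands:
    - [0, 0, 0.012, 0, 0, 0]
    - [0.001, 0, 0.032, 0, 0, 0]
    - [0.001, 0, 0.05, 0, 0, 0]
    - [0.001, 0, 0.062, 0, 0, 0]
    - [0.001, 0, 0.067, 0, 0, 0]

```text
time: 9.8
tool_pos: [0.4613, 0.1727, 0.0394]
ee_rot: [3.14, 0.003, -0.187]
wrist_force: [-0.8, -0.3, 0.4]
width: 0.0005
finger_force: 0.0
```

Emit:
carry_out:
  commands:
    - [0, 0, 0.003, 0, 0, 0]
    - [0, 0, 0.006, 0, 0, 0]
    - [0, 0, 0.009, 0, 0, 0]
    - [0, 0, 0.011, 0, 0, 0]
    - [0, 0, 0.013, 0, 0, 0]

```text
time: 10.3
tool_pos: [0.4631, 0.1737, 0.0292]
ee_rot: [-3.141, -0.002, -0.186]
wrist_force: [-0.5, -0.0, 2.9]
width: 0.0004
finger_force: 1.4
```

Emit:
carry_out:
  commands:
    - [0, 0, 0.001, 0, 0, 0]
    - [0, 0, 0.002, 0, 0, 0]
    - [0, 0, 0.003, 0, 0, 0]
    - [0, 0, 0.004, 0, 0, 0]
    - [0, 0, 0.004, 0, 0, 0]

```text
time: 10.8
tool_pos: [0.4631, 0.1737, 0.0261]
ee_rot: [-3.141, -0.001, -0.186]
wrist_force: [-2.5, -0.9, 8.4]
width: 0.0003
finger_force: 4.8
```

Emit:
carry_out:
  commands:
    - [0, 0, 0.001, 0, 0, 0]
    - [0, 0, 0.001, 0, 0, 0]
    - [0, 0, 0.001, 0, 0, 0]
    - [0, 0, 0.001, 0, 0, 0]
    - [0, 0, 0.001, 0, 0, 0]

```text
time: 11.3
tool_pos: [0.4632, 0.1737, 0.026]
ee_rot: [-3.141, -0.002, -0.186]
wrist_force: [-3.9, -1.9, 14.0]
width: 0.0005
finger_force: 6.9
```

The tip is at 26.0 mm with 14 N, so the button is at its stop. Handing in.

```bash
python3 -c "
from bench import *
print(get_obs()['wrist_force'],close_job())"
```

```text
the job is handed in; nothing more can be done
[-3.91448644 -1.89602437 13.99855078] None
```

I switched the rocker on, pushed the blue key in, then pressed the puck's button fully down (26 mm, about 14 N) and handed the job in at about 11 s still holding it; no verdict came back.

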